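# Power up the broadcast desk in order

### The arm

A 6-joint arm with a two-finger parallel gripper is mounted at the origin on the work surface. World frame = base frame: x ahead of the robot, y to its left, z up, the work surface at z = 0. Lengths are in mm, angles in rad, forces in N, time in s.
With the tool pointing down it reaches from about 400 to 925 mm from the base axis. Payload 12.5 kg.
Tool frame: the origin (TCP) lies midway between the tips of the shut fingers; the grasp point (between the pads) lies 19 mm behind it; z points along the fingers, x is the direction in which the jaws open and shut, and the axes are right-handed (so a half turn about z gives the same grasp; the last joint's range is limited). The gripper opens to 95 mm and grips with 3 to 60 N. Pads are 20 mm wide; open, the fingers measure 119 mm over their backs; the gripper's body (75 mm by 180 mm) begins 59 mm behind the grasp point.
Start: joints at [-1.39, 0.491, 1.559, -0, 1.092, -0.106], TCP at [176.825, -599.483, 214.661] pointing down, gripper open.
Joint ranges: [-3.1, 3.1], [-0.84, 2.19], [0.05, 2.79], [-1.13, 4.28], [0.06, 2.93], [-2.69, 2.69]. Speed limits (rad/s): [2.22, 2.22, 2.79, 3.14, 3.14, 3.14].

### API

Orientations are given as a rotation vector (axis times angle).
In Python, from plant import sense, read_camera, get_calibration, sign_off gives the robot as it stands. The module is installed in compiled form; this text tells all that it offers.
- The arm moves only by the tool arm_command, never from a script. Its argument "steps" is a list of rows, each an object of numbers: "tx", "ty", "tz": the shift along the tool's x, y, z in units of 50 mm (1.0 is 50 mm); "spin": the turn about the tool's z in units of 10 degrees (1.0 is 10 degrees); "gripper": the finger opening in mm, from 0 to 95.1. In form: [{"tx": .., "ty": .., "tz": .., "spin": .., "gripper": ..}, ...]. A call has 1 to 5 rows; each row shifts and turns the commanded pose from where the row before left it, along the tool's axes as they then stand; what a row does not reach is not made up. A row lasts 1/8 s, in which the tool goes at most 62.5 mm and 10.7 degrees, less where a joint would pass 70% of its speed; a pose out of reach is approached as far as the arm can. A call is refused whole if a number of a shift passes 1 or a number of a turn 1, either way. A call with a gripper value outside its range is refused whole. The fingers move at their own pace and stop on an object; "newtons" is the grip in N (left out, the last holds). Time passes only in rows, so rows that do not move let the fingers close. It gives the time, the measured TCP pose, the force and the opening at its end, in the units of the state.
- sense(): the state, without advancing time (a new reading comes with each control period).
- read_camera(name): name is "scene" or "top" or "wrist"; returns (picture, depth): 420x560x3 uint8, red, green, blue; 420x560 float32, mm along the optical axis (not along the pixel's ray), 0 where there is no reading.
- get_calibration(name): a dict with "K" (3x3 intrinsics, pixels), "distortion" ([k1, k2, p1, p2, k3] as OpenCV has them; the pictures are not rectified), "pose" (4x4, takes a point from camera to world coordinates). Camera axes: x right, y down, z forward; pixel columns grow to the right and rows downward; lengths in mm; the calibration is good to about 2 mm. A picture is of the moment at which its call begins: read the wrist's pose just before it. get_calibration takes no time and is no camera call; for the wrist camera it gives the pose at the moment of the call.
- sign_off(): hands the job in, once; it reports no verdict.
The state is a dict: "time": time; "joint_positions": joint angles; "dq": joint speeds; "tau": joint torques, N m; "position": TCP position; "tool_rot": TCP orientation; "ft_force": force on the tool from outside, world axes, zero at the start; "moment": the same for the moment, N m; "grip_width": opening from 0.0 (shut) to 1.0 (fully open).
Only numpy, scipy, OpenCV 4.12 (cv2) and the standard library are available. Lean on these libraries where they do the work, as an engineer would, in place of code of your own. Each camera call takes 0.05 s, during which the arm holds its last target.

### The job

Switch on the sound system in the order that spares the loudspeakers a thump: tap the red power button on top of the green preamp, then the one on the blue mixer, and last the one on the black amplifier, each gently but far enough that it stays well in. Only press the buttons: do not lift, tip or shove the devices, leave the silver recorder switched off, and leave the microphone, mug and tape where they are.

Things in the scene. Friction and masses are not known exactly. Their poses are not given: they have to be found in the camera images.
- preamp: microphone preamp: green metal box 120 (x) x 120 (y) x 46 mm high with a round white meter and two knobs on top; about 1.2 kg, standing loose on rubber feet; origin at the centre of its underside, z up, -x its front; its red button is 30 mm to -x of the origin, y 0 (device axes)
- preamp_button (a joint): travel (m) of the red button's plunger: 0 = out (off), 0.010 = end; on from 0.005. Steady friction of about 3 N; no return spring: it stays where pushed. The soft cap on it gives 1 mm per 3 N and springs back: pushing the cap 9 to 10 mm down from first touch is enough. At the plunger's end only the cap still gives; 25 N (over 15 mm down) is far too hard
- preamp_button_top (a point): centre of the top face of that red button cap (32 mm diameter, round), on top of the device; with the button out it is 68 mm above the desk and 18 mm above the black 46 mm collar round it, and it sinks with the cap; z up
- mixer: compact mixer: blue box 150 x 140 x 54 mm with rows of small red, white and grey knobs (10 mm high) and three white faders on top; about 2.0 kg, standing loose on rubber feet; origin at the centre of its underside, z up, -x its front; its red button is 35 mm to -x and 38 mm to +y of the origin (device axes)
- mixer_button (a joint): travel (m) of the red button's plunger: 0 = out (off), 0.010 = end; on from 0.005. Steady friction of about 3 N; no return spring: it stays where pushed. The soft cap on it gives 1 mm per 3 N and springs back: pushing the cap 9 to 10 mm down from first touch is enough. At the plunger's end only the cap still gives; 25 N (over 15 mm down) is far too hard
- mixer_button_top (a point): centre of the top face of that red button cap (32 mm diameter, round), on top of the device; with the button out it is 76 mm above the desk and 18 mm above the black 46 mm collar round it, and it sinks with the cap; z up
- amp: power amplifier: black box 150 x 140 x 70 mm with a bank of cooling fins (11 mm high) on the far half of its top; about 3.0 kg, standing loose on rubber feet; origin at the centre of its underside, z up, -x its front; its red button is 40 mm to -x and 30 mm to -y of the origin (device axes)
- amp_button (a joint): travel (m) of the red button's plunger: 0 = out (off), 0.010 = end; on from 0.005. Steady friction of about 3 N; no return spring: it stays where pushed. The soft cap on it gives 1 mm per 3 N and springs back: pushing the cap 9 to 10 mm down from first touch is enough. At the plunger's end only the cap still gives; 25 N (over 15 mm down) is far too hard
- amp_button_top (a point): centre of the top face of that red button cap (32 mm diameter, round), on top of the device; with the button out it is 92 mm above the desk and 18 mm above the black 46 mm collar round it, and it sinks with the cap; z up
- recorder: recorder: silver box 130 x 138 x 52 mm high with brown wooden side cheeks and a dark display on top; to be left off; about 1.5 kg, standing loose on rubber feet; origin at the centre of its underside, z up, -x its front; its red button is 32 mm to -x and 22 mm to +y of the origin (device axes)
- recorder_button (a joint): travel (m) of the red button's plunger: 0 = out (off), 0.010 = end; on from 0.005. Steady friction of about 3 N; no return spring: it stays where pushed. The soft cap on it gives 1 mm per 3 N and springs back: pushing the cap 9 to 10 mm down from first touch is enough. At the plunger's end only the cap still gives; 25 N (over 15 mm down) is far too hard
- recorder_button_top (a point): centre of the top face of that red button cap (32 mm diameter, round), on top of the device; with the button out it is 72 mm above the desk and 18 mm above the black 46 mm collar round it, and it sinks with the cap; z up
- microphone: microphone standing upright on a round 110 mm desk foot, 197 mm tall; bystander; origin at the centre of its underside
- mug: blue ceramic mug, 80 mm wide, 90 mm tall; bystander; origin at the centre of its underside
- tape: roll of yellow tape lying flat, 90 mm outside diameter, 24 mm high; bystander; origin at the centre of its underside
Mind the look-alikes: they are no part of the job. What is shaped like the mixer but yellow is not meant. Leave any purple look-alike of the amp alone.

How it is judged:
By the outcome, as a careful person would: the job done as asked, in the order asked, and still so for the second after the job is handed in, with the robot touching nothing.
It also fails if it takes over 48 s, if anything falls off the work surface, if the arm or the gripper's body presses on something with over 40 N, if the wrist force passes 120 N, or if a joint passes its speed limit or range.

## Working session

There is one attempt and no reset: what is moved stays moved. The work goes in short steps, Python scripts to look and compute and a tool call to move; the robot and the scene stay as the last step left them, time stands still between calls to the robot, and variables do not carry over. Pictures are saved under pics/ and viewed, and the job is handed in when it is done.

Besides the shell and the picture viewer there is one more tool, called after ">>>" as name(argument=value, ...), one argument or row to a line, values as JSON. arm_command: Moves the arm, as the interface text tells. Its arguments: {"type":"object","properties":{"steps":{"type":"array"},"newtons":{"type":"number"}},"required":["steps"]}

```bash
mkdir -p pics; python3 - <<'E'
from plant import *
import cv2,numpy as np
s=sense();print(s)
for n in("top","scene"):
    p,d=read_camera(n);cv2.imwrite(f"pics/{n}0.png",p[:,:,::-1]);np.savez(f"{n}0.npz",p=p,d=d,**get_calibration(n))
    c=get_calibration(n);print(c)
E
```

```text
{'time': 0.0, 'joint_positions': array([-1.38959241e+00,  4.91554265e-01,  1.55946148e+00, -3.68185393e-05,
        1.09168604e+00, -1.05616334e-01]), 'dq': array([ 6.16762342e-04,  1.66024450e-03, -1.66681691e-03, -5.17269014e-04,
        1.78626237e-03, -7.14062998e-05]), 'tau': array([-1.22666021e-03, -6.12640858e+01, -2.58173364e+01,  6.92242803e-02,
        4.83210117e-02, -1.20061268e-04]), 'position': array([ 176.77350306, -599.22207122,  214.06089227]), 'tool_rot': array([-2.51555431e+00,  1.88069195e+00,  1.31218167e-03]), 'ft_force': array([ 0.57478803,  0.35483424, -0.22162435]), 'moment': array([-0.03548422, -0.01975107, -0.03378131]), 'grip_width': 1.0005781593243903}
{'K': array([[408.66336959,   0.        , 279.84388423],
       [  0.        , 408.66336959, 209.62214953],
       [  0.        ,   0.        ,   1.        ]]), 'distortion': array([0.0127426, 0.       , 0.       , 0.       , 0.       ]), 'pose': array([[-2.60741755e-02, -9.82073250e-01,  1.86687623e-01,
         3.89749735e+02],
       [-9.99590350e-01,  2.78183246e-02,  6.72855627e-03,
         1.07671202e+02],
       [-1.18012720e-02, -1.86435705e-01, -9.82396284e-01,
         1.08240307e+03],
       [ 0.00000000e+00,  0.00000000e+00,  0.00000000e+00,
         1.00000000e+00]])}
{'K': array([[420.89203467,   0.        , 290.93741347],
       [  0.        , 420.89203467, 203.90552639],
       [  0.        ,   0.        ,   1.        ]]), 'distortion': array([-0.09030573,  0.        ,  0.        ,  0.        ,  0.        ]), 'pose': array([[ 4.50703151e-01,  7.36085307e-01, -5.05019892e-01,
         1.08600660e+03],
       [ 8.92659808e-01, -3.68459622e-01,  2.59607348e-01,
        -1.40681774e+02],
       [ 5.01371589e-03, -5.67816809e-01, -8.23139681e-01,
         9.33279304e+02],
       [ 0.00000000e+00,  0.00000000e+00,  0.00000000e+00,
         1.00000000e+00]])}
```

View pics/top0.png

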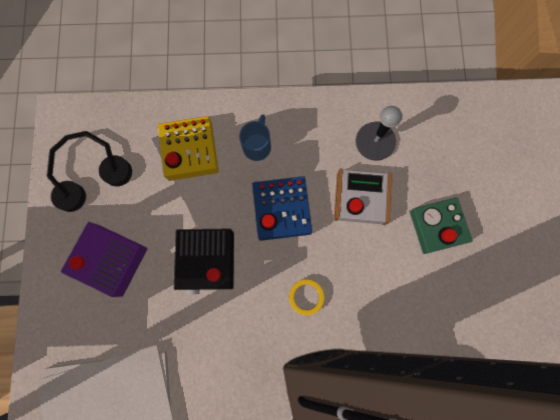

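View pics/scene0.png

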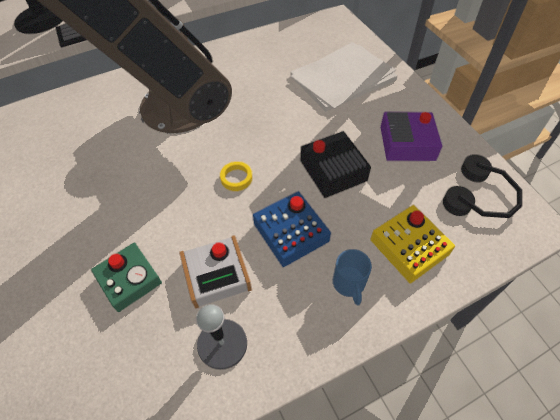

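The top view shows these candidates:
- Green preamp: button (448,236).
- Silver recorder: button (355,206), to be left off.
- Blue mixer (268,222) and yellow look-alike (173,160). The blue one is meant.
- Black amp (213,275) and purple look-alike (77,263). The black one is meant.

Next I measure the buttons in both views and check an enlarged crop.

```bash
cat > h.py <<'E'
import numpy as np,cv2
def ray(c,uv):
    n=cv2.undistortPoints(np.array([[uv]],float),c['K'],c['distortion'])[0,0]
    return c['pose'][:3,:3]@np.array([n[0],n[1],1]),c['pose'][:3,3]
def onz(c,uv,z):
    d,o=ray(c,uv);return o+d*(z-o[2])/d[2]
def tri(c1,u1,c2,u2):
    d1,o1=ray(c1,u1);d2,o2=ray(c2,u2)
    t=np.linalg.lstsq(np.c_[d1,-d2],o2-o1,rcond=None)[0]
    a=o1+t[0]*d1;b=o2+t[1]*d2;return (a+b)/2,np.linalg.norm(a-b)
def reds(p,amin=60):
    h=cv2.cvtColor(p,cv2.COLOR_RGB2HSV)
    m=(((h[...,0]<6)|(h[...,0]>174))&(h[...,1]>190)&(h[...,2]>70)).astype(np.uint8)
    n,l,s,ce=cv2.connectedComponentsWithStats(m)
    return [(ce[i],s[i],l==i) for i in range(1,n) if s[i,4]>amin]
E
python3 - <<'E'
from h import *
T=np.load('top0.npz');S=np.load('scene0.npz')
for nm,c in(("top",T),("scene",S)):
  for ce,s,m in reds(c['p']):
    d=np.median(c['d'][m]);uv=ce
    r,o=ray(c,uv);P=o+r*d
    print(nm,ce.round(1),s,'depthpt',P.round(1),'z68',onz(c,uv,68).round(1)[:2],'z76',onz(c,uv,76).round(1)[:2],'z92',onz(c,uv,92).round(1)[:2])
p=T['p'][120:320,160:490,::-1];cv2.imwrite('pics/crop1.png',cv2.resize(p,None,fx=2.4,fy=2.4,interpolation=cv2.INTER_CUBIC))
E
```

```text
top [172.1 158.5] [166 153  13  12 126] depthpt [723.3 388.8  74.5] z68 [725.5 390.6] z76 [722.8 388.4] z92 [717.5 383.9]
top [355.3 205.1] [349 199  14  13 148] depthpt [588.2 -75.7  70.5] z68 [588.7 -76.2] z76 [587.1 -74.7] z92 [584.  -71.8]
top [267.9 220.6] [262 214  13  14 147] depthpt [554.2 145.1  74.3] z68 [555.2 145.3] z76 [553.9 145. ] z92 [551.3 144.4]
top [448.4 235.1] [441 229  16  13 167] depthpt [ 506.7 -302.3   65.9] z68 [ 506.4 -301.4] z76 [ 505.5 -298.2] z92 [ 503.7 -291.7]
top [ 76.7 262.4] [ 70 257  15  12 147] depthpt [462.3 608.9  90.6] z68 [464.  620.3] z76 [463.4 616.3] z92 [462.2 608.2]
top [212.8 274.5] [206 268  14  14 147] depthpt [424.4 279.5  90.9] z68 [425.2 283.5] z76 [424.9 282.1] z92 [424.3 279.4]
scene [424.8 117.3] [420 113  11  10  89] depthpt [469.7 609.   88.8] z68 [454.6 627.5] z76 [460.4 620.4] z92 [472.1 606.2]
scene [318.5 146.2] [313 141  12  12 106] depthpt [431.7 277.8  88. ] z68 [416.3 287.7] z76 [422.4 283.7] z92 [434.8 275.8]
scene [296.2 202.9] [291 197  12  14 131] depthpt [561.6 143.5  73.3] z68 [558.3 145.3] z76 [563.2 142.6] z92 [573.  137.3]
scene [416.4 217.1] [410 211  13  13 133] depthpt [731.2 388.2  73. ] z68 [729.1 391.3] z76 [732.4 386.3] z92 [739.  376.5]
scene [218.7 249.8] [212 243  14  14 148] depthpt [596.4 -76.8  69.2] z68 [595.7 -76.7] z76 [600.2 -77.3] z92 [609.3 -78.4]
scene [115.7 260.8] [109 254  15  14 160] depthpt [ 514.1 -303.9   64.4] z68 [ 516.4 -303.2] z76 [ 521.7 -301.7] z92 [ 532.2 -298.7]
```

View pics/crop1.png

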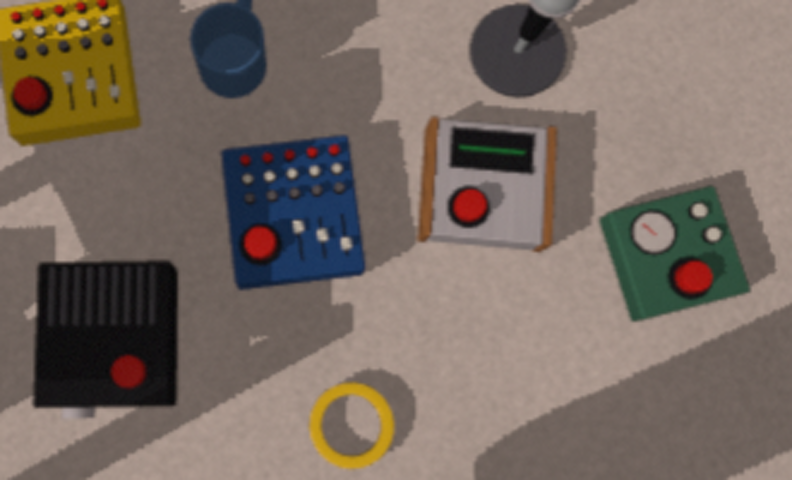

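The crop confirms the green preamp, blue mixer and black amp, each with a red button. The top and scene estimates differ by about 8 mm in x. That is expected, because the masks take in the visible cap sides from opposite directions. I'll hover near the preamp and refine with the wrist camera.

>>> arm_command(
  steps=[
    {"tx": -0.48, "ty": -1, "gripper": 0},
    {"tx": -0.48, "ty": -1, "gripper": 0},
    {"tx": -0.48, "ty": -1, "gripper": 0},
    {"tx": -0.48, "ty": -1, "gripper": 0},
  ],
  newtons=20,
)

```text
invalid input at $.steps[0]: expected keys tx, ty, tz, spin, gripper
```

>>> arm_command(
  steps=[
    {"tx": -0.48, "ty": -1, "gripper": 0},
    {"tx": -0.48, "ty": -1, "gripper": 0},
    {"tx": -0.48, "ty": -1, "gripper": 0},
    {"tx": -0.48, "ty": -1, "gripper": 0},
    {"gripper": 0},
  ],
)

```text
invalid input at $.steps[0]: expected keys tx, ty, tz, spin, gripper
```

```bash
cat > w.py <<'E'
from plant import *
from h import *
import sys
nm,zt=sys.argv[1],float(sys.argv[2])
s=sense();c=get_calibration("wrist");p,d=read_camera("wrist")
cv2.imwrite(f"pics/{nm}.png",p[:,:,::-1]);np.savez(nm+".npz",p=p,d=d,**c)
print(s['time'],s['position'].round(1),s['ft_force'].round(2),s['grip_width'].round(3),s['joint_positions'].round(2),'campos',c['pose'][:3,3].round(0))
R=cv2.Rodrigues(s['tool_rot'])[0]
print('R',R.round(3).tolist())
for ce,st,m in reds(p,200):
    # top face: pixels whose depth-derived z is near the top
    v,u=np.nonzero(m&(d>0)); n=cv2.undistortPoints(np.c_[u,v].astype(float)[:,None],c['K'],c['distortion'])[:,0]
    Q=(np.c_[n,np.ones(len(n))]*d[v,u][:,None])@c['pose'][:3,:3].T+c['pose'][:3,3]
    zm=np.percentile(Q[:,2],90); t=Q[Q[:,2]>zm-4]
    (cx,cy),r=cv2.minEnclosingCircle(t[:,:2].astype(np.float32))
    P=np.array([cx,cy,zm]); e=R.T@(np.array([cx,cy,zt])-s['position'])/50
    print(ce.round(0),st,'centroid z',onz(c,ce,zt).round(1),'circ',P.round(1),'r',round(r,1),'move tool units',e.round(3))
E
python3 w.py w1 68
```

```text
Traceback (most recent call last):
  File "w.py", line 7, in <module>
    print(s['time'],s['position'].round(1),s['ft_force'].round(2),s['grip_width'].round(3),s['joint_positions'].round(2),'campos',c['pose'][:3,3].round(0))
                                                                  ^^^^^^^^^^^^^^^^^^^^^
AttributeError: 'float' object has no attribute 'round'
```

All keys are required in each row, so I'll send the move again.

>>> arm_command(
  steps=[
    {"tx": -0.48, "ty": -1, "tz": 0, "spin": 0, "gripper": 0},
    {"tx": -0.48, "ty": -1, "tz": 0, "spin": 0, "gripper": 0},
    {"tx": -0.48, "ty": -1, "tz": 0, "spin": 0, "gripper": 0},
    {"tx": -0.48, "ty": -1, "tz": 0, "spin": 0, "gripper": 0},
  ],
  newtons=20,
)

```text
time: 0.65
position: [342.6, -449.5, 214.5]
tool_rot: [-2.516, 1.881, 0.0]
ft_force: [0.2, -0.6, 0.1]
grip_width: 0.638
```

>>> arm_command(
  steps=[
    {"tx": -0.48, "ty": -1, "tz": 0, "spin": 0, "gripper": 0},
    {"tx": -0.48, "ty": -1, "tz": 0, "spin": 0, "gripper": 0},
    {"tx": -0.48, "ty": -1, "tz": 0, "spin": 0, "gripper": 0},
    {"tx": -0.48, "ty": -1, "tz": 0, "spin": 0, "gripper": 0},
    {"tx": 0, "ty": 0, "tz": 0, "spin": 0, "gripper": 0},
  ],
)

```text
time: 1.27
position: [508.2, -299.6, 214.3]
tool_rot: [-2.52, 1.876, 0.0]
ft_force: [0.5, -0.8, 0.5]
grip_width: 0.116
```

```bash
sed -i "s/s\['grip_width'\].round(3)/round(s['grip_width'],3)/" w.py; python3 w.py w1 68
```

```text
1.275 [ 508.2 -299.6  214.3] [ 0.54 -0.76  0.49] 0.116 [-0.64  0.44  1.65  0.    1.05  0.63] campos [ 581. -278.  385.]
R [[0.287, -0.958, -0.0], [-0.958, -0.287, 0.0], [-0.0, -0.0, -1.0]]
[81. 49.] [  60   30   43   39 1254] centroid z [589.8 -81.2  68. ] circ [589.7 -79.1  73.2] r 15.9 move tool units [-3.757 -2.826  2.928]
[293. 201.] [278 184  32  35 885] centroid z [ 509.  -305.9   68. ] circ [ 507.4 -306.7   69.2] r 16.0 move tool units [0.132 0.055 2.926]
```

View pics/w1.png

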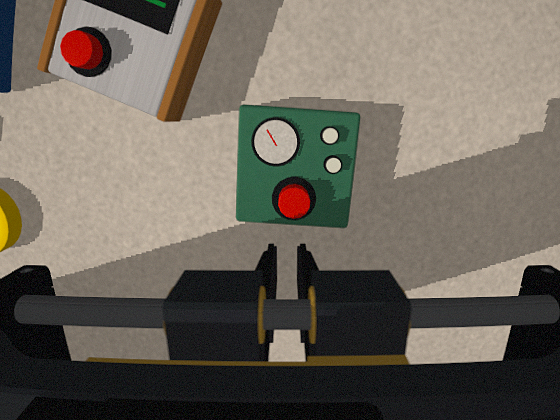

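The picture shows the green box with its red button at (293,201), clear and ahead of the closing fingers. The measured cap radius of 16.0 mm and height of 69 mm match what's given. I descend to just above it.

>>> arm_command(
  steps=[
    {"tx": 0.09, "ty": 0.01, "tz": 0.9, "spin": 0, "gripper": 0},
    {"tx": 0, "ty": 0, "tz": 0.9, "spin": 0, "gripper": 0},
    {"tx": 0, "ty": 0, "tz": 0.8, "spin": 0, "gripper": 0},
    {"tx": 0, "ty": 0, "tz": 0, "spin": 0, "gripper": 0},
  ],
)

```text
time: 1.82
position: [505.1, -306.8, 82.4]
tool_rot: [2.515, -1.883, -0.008]
ft_force: [-0.7, -0.5, 0.8]
grip_width: 0.003
```

```bash
python3 w.py w2 68
```

```text
1.825 [ 505.1 -306.8   82.4] [-0.72 -0.53  0.76] 0.003 [-0.66  0.6   1.77 -0.    0.77  0.63] campos [ 579. -286.  253.]
R [[0.282, -0.96, -0.004], [-0.96, -0.282, 0.003], [-0.004, 0.003, -1.0]]
[289. 237.] [ 262  214   54   58 1749] centroid z [ 514.4 -305.    68. ] circ [ 507.7 -306.7   69.1] r 15.9 move tool units [ 0.013 -0.051  0.288]
```

View pics/w2.png

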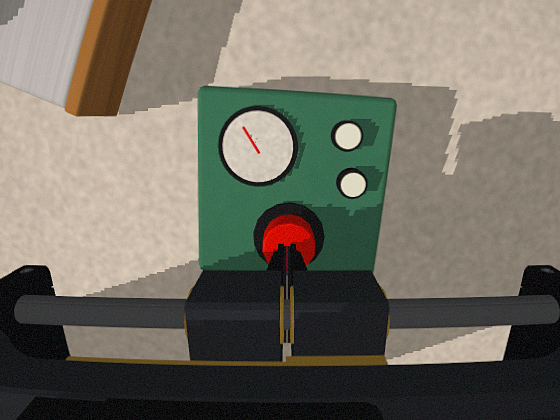

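The shut fingers are above the cap (289,237), about 3 mm short of its centre and still settling. I step down slowly and watch the force.

>>> arm_command(
  steps=[
    {"tx": 0, "ty": -0.04, "tz": 0.1, "spin": 0, "gripper": 0},
    {"tx": 0, "ty": 0, "tz": 0, "spin": 0, "gripper": 0},
    {"tx": 0, "ty": 0, "tz": 0, "spin": 0, "gripper": 0},
  ],
)

```text
time: 2.25
position: [509.1, -306.3, 80.5]
tool_rot: [2.516, -1.881, 0.002]
ft_force: [-0.8, -1.1, -0.9]
grip_width: 0.005
```

>>> arm_command(
  steps=[
    {"tx": 0, "ty": 0, "tz": 0.16, "spin": 0, "gripper": 0},
    {"tx": 0, "ty": 0, "tz": 0, "spin": 0, "gripper": 0},
    {"tx": 0, "ty": 0, "tz": 0, "spin": 0, "gripper": 0},
  ],
)

```text
time: 2.62
position: [508.9, -306.0, 71.5]
tool_rot: [2.516, -1.881, -0.0]
ft_force: [-0.1, 1.3, 0.8]
grip_width: 0.002
```

>>> arm_command(
  steps=[
    {"tx": 0, "ty": 0, "tz": 0.06, "spin": 0, "gripper": 0},
    {"tx": 0, "ty": 0, "tz": 0, "spin": 0, "gripper": 0},
    {"tx": 0, "ty": 0, "tz": 0, "spin": 0, "gripper": 0},
  ],
)

```text
time: 3.0
position: [508.9, -306.1, 68.6]
tool_rot: [2.516, -1.881, 0.0]
ft_force: [-0.0, -0.3, -0.4]
grip_width: 0.009
```

>>> arm_command(
  steps=[
    {"tx": 0, "ty": 0, "tz": 0.04, "spin": 0, "gripper": 0},
    {"tx": 0, "ty": 0, "tz": 0, "spin": 0, "gripper": 0},
    {"tx": 0, "ty": 0, "tz": 0, "spin": 0, "gripper": 0},
  ],
)

```text
time: 3.38
position: [509.0, -306.1, 66.8]
tool_rot: [2.516, -1.881, 0.001]
ft_force: [0.2, 0.4, 1.8]
grip_width: 0.008
```

>>> arm_command(
  steps=[
    {"tx": 0, "ty": 0, "tz": 0.04, "spin": 0, "gripper": 0},
    {"tx": 0, "ty": 0, "tz": 0, "spin": 0, "gripper": 0},
    {"tx": 0, "ty": 0, "tz": 0, "spin": 0, "gripper": 0},
  ],
)

```text
time: 3.75
position: [509.0, -306.1, 64.6]
tool_rot: [2.516, -1.881, 0.0]
ft_force: [0.9, 0.1, 1.8]
grip_width: 0.006
```

Contact came around z 67–68, as expected. I push on to about z 58.3.

>>> arm_command(
  steps=[
    {"tx": 0, "ty": 0, "tz": 0.05, "spin": 0, "gripper": 0},
    {"tx": 0, "ty": 0, "tz": 0.04, "spin": 0, "gripper": 0},
    {"tx": 0, "ty": 0, "tz": 0.03, "spin": 0, "gripper": 0},
    {"tx": 0, "ty": 0, "tz": 0, "spin": 0, "gripper": 0},
    {"tx": 0, "ty": 0, "tz": 0, "spin": 0, "gripper": 0},
  ],
)

```text
time: 4.38
position: [508.9, -306.1, 58.6]
tool_rot: [2.516, -1.881, 0.0]
ft_force: [0.4, -1.4, 2.3]
grip_width: 0.007
```

>>> arm_command(
  steps=[
    {"tx": 0, "ty": 0, "tz": -0.5, "spin": 0, "gripper": 0},
    {"tx": 0, "ty": 0, "tz": -0.9, "spin": 0, "gripper": 0},
    {"tx": 0, "ty": 0, "tz": -0.9, "spin": 0, "gripper": 0},
    {"tx": 0, "ty": 0, "tz": -0.9, "spin": 0, "gripper": 0},
    {"tx": 0, "ty": 0, "tz": 0, "spin": 0, "gripper": 0},
  ],
)

```text
time: 5.0
position: [509.5, -306.5, 221.7]
tool_rot: [2.516, -1.881, 0.008]
ft_force: [-0.3, -0.5, 0.4]
grip_width: 0.005
```

```bash
python3 w.py w3 60
```

```text
5.0 [ 509.5 -306.5  221.7] [-0.28 -0.48  0.43] 0.005 [-0.65  0.44  1.63 -0.    1.07  0.63] campos [ 582. -284.  392.]
R [[0.283, -0.959, 0.004], [-0.959, -0.283, -0.003], [0.004, -0.003, -1.0]]
[77. 52.] [  57   33   41   38 1202] centroid z [589.9 -76.1  60. ] circ [589.8 -79.1  73.2] r 15.9 move tool units [-3.922 -2.818  3.226]
[285. 198.] [271 182  30  32 757] centroid z [ 508.6 -305.9   60. ] circ [ 507.6 -306.2   60.3] r 15.8 move tool units [-0.03   0.044  3.234]
```

View pics/w3.png

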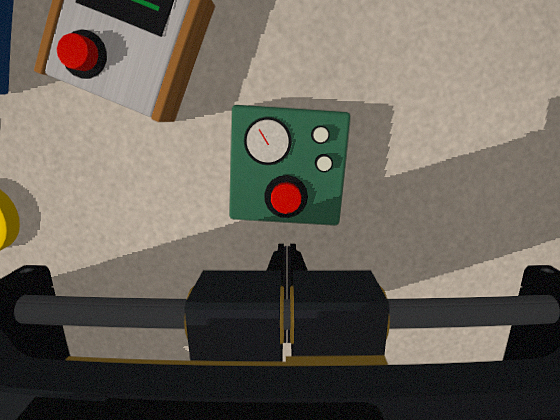

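The preamp cap at (285,198) now stands at z 60.3, against 69.2 before, so it is 8.9 mm in. The box hasn't moved. On to the blue mixer.

>>> arm_command(
  steps=[
    {"tx": -0.93, "ty": -0.39, "tz": 0, "spin": 0, "gripper": 0},
    {"tx": -0.93, "ty": -0.39, "tz": 0, "spin": 0, "gripper": 0},
    {"tx": -0.93, "ty": -0.39, "tz": 0, "spin": 0, "gripper": 0},
    {"tx": -0.93, "ty": -0.39, "tz": 0, "spin": 0, "gripper": 0},
    {"tx": -0.93, "ty": -0.39, "tz": 0, "spin": 0, "gripper": 0},
  ],
)

```text
time: 5.68
position: [535.9, -53.7, 217.0]
tool_rot: [2.515, -1.881, -0.004]
ft_force: [0.7, 0.4, -0.5]
grip_width: 0.003
```

>>> arm_command(
  steps=[
    {"tx": -0.93, "ty": -0.38, "tz": 0, "spin": 0, "gripper": 0},
    {"tx": -0.93, "ty": -0.38, "tz": 0, "spin": 0, "gripper": 0},
    {"tx": -0.93, "ty": -0.38, "tz": 0, "spin": 0, "gripper": 0},
    {"tx": -0.93, "ty": -0.38, "tz": 0, "spin": 0, "gripper": 0},
    {"tx": 0, "ty": 0, "tz": 0, "spin": 0, "gripper": 0},
  ],
)

```text
time: 6.3
position: [556.0, 147.1, 216.7]
tool_rot: [2.518, -1.875, -0.004]
ft_force: [0.5, -1.2, -0.1]
grip_width: 0.006
```

```bash
python3 w.py w4 76
```

```text
6.3 [556.  147.1 216.7] [ 0.49 -1.24 -0.12] 0.006 [0.14 0.42 1.68 0.   1.05 1.42] campos [629. 169. 387.]
R [[0.286, -0.958, -0.003], [-0.958, -0.286, -0.0], [-0.001, 0.003, -1.0]]
[289. 201.] [273 184  33  35 919] centroid z [556.6 145.3  76. ] circ [555.  145.   77.1] r 15.9 move tool units [0.036 0.024 2.813]
[501. 228.] [483 212  38  33 937] centroid z [591.1 -67.9  76. ] circ [590.3 -77.1  72.8] r 16.6 move tool units [4.494 0.618 2.813]
[127. 284.] [108 269  38  29 850] centroid z [422.3 282.6  76. ] circ [425.8 279.9  93.1] r 16.0 move tool units [-3.29   1.725  2.821]
```

View pics/w4.png

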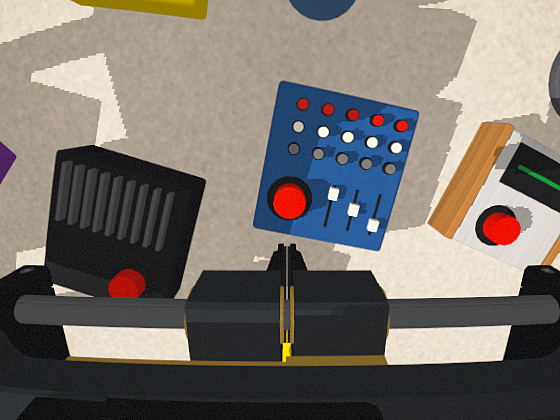

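The blue mixer's button is at (289,201), z 77 and r 15.9, both matching. I descend.

>>> arm_command(
  steps=[
    {"tx": 0.04, "ty": -0.01, "tz": 0.9, "spin": 0, "gripper": 0},
    {"tx": 0, "ty": 0, "tz": 0.9, "spin": 0, "gripper": 0},
    {"tx": 0, "ty": 0, "tz": 0.8, "spin": 0, "gripper": 0},
    {"tx": 0, "ty": 0, "tz": 0, "spin": 0, "gripper": 0},
    {"tx": 0, "ty": 0, "tz": 0, "spin": 0, "gripper": 0},
  ],
)

```text
time: 6.98
position: [558.4, 142.0, 89.6]
tool_rot: [-2.515, 1.882, -0.001]
ft_force: [0.4, -0.1, -0.1]
grip_width: 0.004
```

```bash
python3 w.py w5 76
```

```text
6.975 [558.4 142.   89.6] [ 0.42 -0.12 -0.09] 0.004 [ 0.13  0.58  1.8  -0.    0.76  1.42] campos [631. 164. 260.]
R [[0.282, -0.959, 0.001], [-0.959, -0.282, -0.0], [0.0, -0.001, -1.0]]
[302.  95.] [294  87  17  18 244] centroid z [645.2 159.2  76. ] circ [646.1 158.9  65.3] r 4.8 move tool units [ 0.17  -1.777  0.272]
[344. 104.] [335  96  19  18 255] centroid z [647.2 136.9  76. ] circ [648.5 134.8  65.2] r 5.3 move tool units [ 0.645 -1.687  0.272]
[385. 113.] [376 105  18  18 250] centroid z [649.2 114.6  76. ] circ [650.4 110.8  65.2] r 5.3 move tool units [ 1.116 -1.588  0.273]
[424. 122.] [416 114  18  18 251] centroid z [651.1  92.2  76. ] circ [652.8  87.   65.1] r 5.5 move tool units [ 1.589 -1.501  0.273]
[462. 131.] [454 123  18  18 241] centroid z [653.2  70.   76. ] circ [654.8  63.3  65.1] r 5.7 move tool units [ 2.054 -1.405  0.273]
[279. 243.] [ 255  223   53   57 1453] centroid z [562.5 148.4  76. ] circ [556.9 145.8  77.2] r 16.6 move tool units [-0.082  0.007  0.271]
```

>>> arm_command(
  steps=[
    {"tx": -0.07, "ty": 0, "tz": 0.1, "spin": 0, "gripper": 0},
    {"tx": 0, "ty": 0, "tz": 0.1, "spin": 0, "gripper": 0},
    {"tx": 0, "ty": 0, "tz": 0, "spin": 0, "gripper": 0},
    {"tx": 0, "ty": 0, "tz": 0, "spin": 0, "gripper": 0},
  ],
)

```text
time: 7.52
position: [557.0, 146.0, 78.7]
tool_rot: [2.516, -1.881, 0.0]
ft_force: [0.0, -0.3, -0.1]
grip_width: 0.002
```

>>> arm_command(
  steps=[
    {"tx": 0, "ty": 0, "tz": 0.08, "spin": 0, "gripper": 0},
    {"tx": 0, "ty": 0, "tz": 0, "spin": 0, "gripper": 0},
    {"tx": 0, "ty": 0, "tz": 0, "spin": 0, "gripper": 0},
  ],
)

```text
time: 7.9
position: [557.2, 146.0, 74.7]
tool_rot: [-2.516, 1.881, -0.001]
ft_force: [1.6, -0.1, 1.1]
grip_width: 0.007
```

Contact is near z 76. I push to about z 66.4.

>>> arm_command(
  steps=[
    {"tx": 0, "ty": 0, "tz": 0.06, "spin": 0, "gripper": 0},
    {"tx": 0, "ty": 0, "tz": 0.05, "spin": 0, "gripper": 0},
    {"tx": 0, "ty": 0, "tz": 0.05, "spin": 0, "gripper": 0},
    {"tx": 0, "ty": 0, "tz": 0, "spin": 0, "gripper": 0},
    {"tx": 0, "ty": 0, "tz": 0, "spin": 0, "gripper": 0},
  ],
)

```text
time: 8.52
position: [556.9, 146.0, 66.5]
tool_rot: [2.516, -1.881, -0.0]
ft_force: [1.4, 0.9, 2.0]
grip_width: 0.006
```

>>> arm_command(
  steps=[
    {"tx": 0, "ty": 0, "tz": -0.5, "spin": 0, "gripper": 0},
    {"tx": 0, "ty": 0, "tz": -0.9, "spin": 0, "gripper": 0},
    {"tx": 0, "ty": 0, "tz": -0.9, "spin": 0, "gripper": 0},
    {"tx": 0, "ty": 0, "tz": -0.7, "spin": 0, "gripper": 0},
    {"tx": 0, "ty": 0, "tz": 0, "spin": 0, "gripper": 0},
  ],
)

```text
time: 9.15
position: [557.3, 146.1, 218.8]
tool_rot: [-2.514, 1.88, -0.004]
ft_force: [-0.2, 1.2, -0.4]
grip_width: 0.008
```

```bash
python3 w.py w6 92
```

```text
9.15 [557.3 146.1 218.8] [-0.2   1.16 -0.39] 0.008 [ 0.14  0.42  1.68 -0.    1.04  1.43] campos [630. 168. 389.]
R [[0.283, -0.959, 0.003], [-0.959, -0.283, 0.0], [0.001, -0.003, -1.0]]
[287. 201.] [272 185  32  32 806] centroid z [561.7 147.   92. ] circ [555.  144.7  68. ] r 15.8 move tool units [0.011 0.061 2.535]
[498. 228.] [480 213  37  32 920] centroid z [592.9 -55.5  92. ] circ [589.2 -76.5  72.9] r 15.8 move tool units [4.449 0.657 2.536]
[127. 285.] [108 271  37  27 798] centroid z [433.6 276.8  92. ] circ [425.7 280.2  93.1] r 16.1 move tool units [-3.319  1.774  2.527]
```

View pics/w6.png

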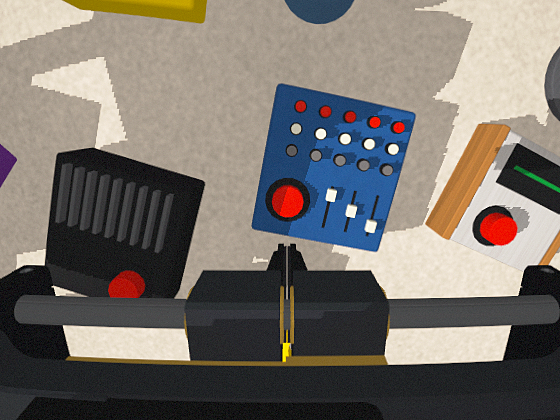

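The mixer cap at (287,201) has gone from z 77.1 to 68.0, 9.1 mm in, and the device is unmoved. Now the black amp.

>>> arm_command(
  steps=[
    {"tx": -0.82, "ty": 0.43, "tz": 0, "spin": 0, "gripper": 0},
    {"tx": -0.82, "ty": 0.43, "tz": 0, "spin": 0, "gripper": 0},
    {"tx": -0.82, "ty": 0.43, "tz": 0, "spin": 0, "gripper": 0},
    {"tx": -0.82, "ty": 0.43, "tz": 0, "spin": 0, "gripper": 0},
    {"tx": 0, "ty": 0, "tz": 0, "spin": 0, "gripper": 0},
  ],
)

```text
time: 9.82
position: [425.5, 280.2, 215.2]
tool_rot: [2.517, -1.875, -0.003]
ft_force: [-0.0, -0.0, -0.8]
grip_width: -0.0
```

```bash
python3 w.py w7 92
```

```text
9.825 [425.5 280.2 215.2] [-0.02 -0.01 -0.82] -0.0 [0.45 0.33 1.83 0.   0.98 1.73] campos [499. 302. 385.]
R [[0.286, -0.958, -0.003], [-0.958, -0.286, -0.001], [0.0, 0.003, -1.0]]
[463. 110.] [445  94  37  34 994] centroid z [549.9 159.1  92. ] circ [555.1 144.8  67.8] r 16.4 move tool units [ 3.334 -1.716  2.459]
[287. 204.] [ 270  186   35   37 1020] centroid z [426.7 280.5  92. ] circ [424.3 279.8  93.2] r 15.8 move tool units [-2.000e-03  1.800e-02  2.464e+00]
```

View pics/w7.png

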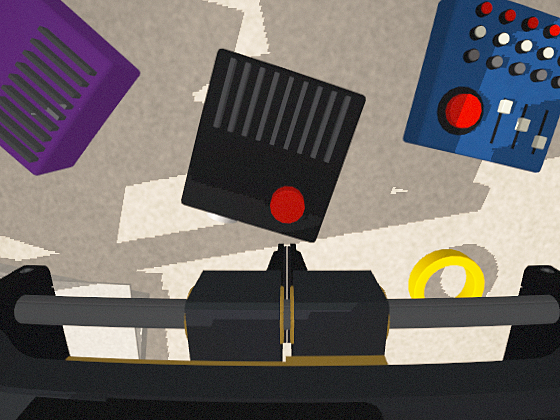

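The black amp's button is at (287,204), z 93.2 and r 15.8, and the tool is aligned over it. The purple look-alike is well away at the upper left.

>>> arm_command(
  steps=[
    {"tx": 0, "ty": 0, "tz": 0.8, "spin": 0, "gripper": 0},
    {"tx": 0, "ty": 0, "tz": 0.8, "spin": 0, "gripper": 0},
    {"tx": 0, "ty": 0, "tz": 0.6, "spin": 0, "gripper": 0},
    {"tx": 0, "ty": 0, "tz": 0, "spin": 0, "gripper": 0},
    {"tx": 0, "ty": 0, "tz": 0, "spin": 0, "gripper": 0},
  ],
)

```text
time: 10.5
position: [428.7, 278.7, 107.1]
tool_rot: [-2.515, 1.882, -0.0]
ft_force: [-0.1, 0.3, 1.9]
grip_width: 0.004
```

```bash
python3 w.py w8 92
```

```text
10.5 [428.7 278.7 107.1] [-0.07  0.26  1.9 ] 0.004 [ 0.45  0.48  1.95 -0.    0.71  1.73] campos [502. 300. 278.]
R [[0.282, -0.959, 0.0], [-0.959, -0.282, -0.0], [0.0, -0.0, -1.0]]
[538. 112.] [ 514   87   46   51 1954] centroid z [547.1 167.3  92. ] circ [554.4 145.6  67.8] r 15.9 move tool units [ 3.263 -1.66   0.302]
[282. 244.] [ 257  224   53   57 1356] centroid z [432.6 283.2  92. ] circ [426.2 280.2  93.1] r 16.3 move tool units [-0.044  0.04   0.301]
```

>>> arm_command(
  steps=[
    {"tx": -0.03, "ty": 0.04, "tz": 0.12, "spin": 0, "gripper": 0},
    {"tx": 0, "ty": 0, "tz": 0.12, "spin": 0, "gripper": 0},
    {"tx": 0, "ty": 0, "tz": 0, "spin": 0, "gripper": 0},
    {"tx": 0, "ty": 0, "tz": 0, "spin": 0, "gripper": 0},
  ],
)

```text
time: 11.05
position: [425.8, 279.9, 94.6]
tool_rot: [2.516, -1.881, 0.0]
ft_force: [-0.0, 0.4, -0.1]
grip_width: 0.007
```

>>> arm_command(
  steps=[
    {"tx": 0, "ty": 0, "tz": 0.08, "spin": 0, "gripper": 0},
    {"tx": 0, "ty": 0, "tz": 0, "spin": 0, "gripper": 0},
    {"tx": 0, "ty": 0, "tz": 0, "spin": 0, "gripper": 0},
  ],
)

```text
time: 11.42
position: [426.0, 280.0, 90.7]
tool_rot: [-2.516, 1.881, -0.0]
ft_force: [1.2, 0.9, 1.6]
grip_width: 0.004
```

>>> arm_command(
  steps=[
    {"tx": 0, "ty": 0, "tz": 0.06, "spin": 0, "gripper": 0},
    {"tx": 0, "ty": 0, "tz": 0.05, "spin": 0, "gripper": 0},
    {"tx": 0, "ty": 0, "tz": 0.05, "spin": 0, "gripper": 0},
    {"tx": 0, "ty": 0, "tz": 0, "spin": 0, "gripper": 0},
    {"tx": 0, "ty": 0, "tz": 0, "spin": 0, "gripper": 0},
  ],
)

```text
time: 12.05
position: [425.7, 279.8, 82.5]
tool_rot: [2.516, -1.881, -0.0]
ft_force: [1.1, -0.3, 1.4]
grip_width: 0.008
```

>>> arm_command(
  steps=[
    {"tx": 0, "ty": 0, "tz": -0.5, "spin": 0, "gripper": 0},
    {"tx": 0, "ty": 0, "tz": -0.9, "spin": 0, "gripper": 0},
    {"tx": 0, "ty": 0, "tz": -0.9, "spin": 0, "gripper": 0},
    {"tx": 0, "ty": 0, "tz": -0.5, "spin": 0, "gripper": 0},
    {"tx": 0, "ty": 0, "tz": 0, "spin": 0, "gripper": 0},
  ],
)

```text
time: 12.68
position: [425.8, 279.9, 223.8]
tool_rot: [-2.515, 1.88, -0.002]
ft_force: [-0.2, 0.1, -0.5]
grip_width: 0.003
```

```bash
python3 w.py w9 92; python3 - <<'E'
from plant import *
from h import *
for n in("top","scene"):
    c=get_calibration(n);p,d=read_camera(n);cv2.imwrite(f"pics/{n}9.png",p[:,:,::-1])
    T=np.load(n+'0.npz')
    for q,dd in((T['p'],T['d']),(p,d)):
        for ce,s,m in reds(q): 
            r,o=ray(c,ce);print(n,ce.round(1),(o+r*np.median(dd[m])).round(1))
E
```

```text
12.675 [425.8 279.9 223.8] [-0.19  0.1  -0.48] 0.003 [ 0.45  0.32  1.83 -0.    1.    1.74] campos [498. 301. 394.]
R [[0.283, -0.959, 0.002], [-0.959, -0.283, 0.001], [-0.0, -0.002, -1.0]]
[458. 111.] [441  95  35  33 939] centroid z [549.8 158.8  92. ] circ [554.4 145.1  67.8] r 15.7 move tool units [ 3.314 -1.698  2.639]
[287. 202.] [270 186  33  33 857] centroid z [427.5 280.9  92. ] circ [424.3 279.9  84.1] r 15.8 move tool units [-0.008  0.034  2.636]
top [172.1 158.5] [723.3 388.8  74.5]
top [355.3 205.1] [588.2 -75.7  70.5]
top [267.9 220.6] [554.2 145.1  74.3]
top [448.4 235.1] [ 506.7 -302.3   65.9]
top [ 76.7 262.4] [462.3 608.9  90.6]
top [212.8 274.5] [424.4 279.5  90.9]
top [172.  158.6] [723.2 389.   73.7]
top [355.3 205.1] [588.3 -75.7  70.6]
top [268.2 221. ] [554.6 144.7  65.8]
top [447.9 235.2] [ 507.5 -304.4   57.5]
top [ 76.6 262.4] [462.3 608.9  91.1]
scene [424.8 117.3] [469.7 609.   88.8]
scene [318.5 146.2] [431.7 277.8  88. ]
scene [296.2 202.9] [561.6 143.5  73.3]
scene [416.4 217.1] [731.2 388.2  73. ]
scene [218.7 249.8] [596.4 -76.8  69.2]
scene [115.7 260.8] [ 514.1 -303.9   64.4]
scene [424.8 117.5] [469.7 609.   88.3]
scene [318.6 147.1] [429.6 279.7  81.4]
scene [296.3 203.9] [559.6 144.9  65.7]
scene [416.6 217.2] [731.8 388.2  73.5]
scene [218.6 250.1] [596.7 -77.2  68.7]
scene [116.3 261.6] [ 512.  -304.3   57.6]
```

View pics/scene9.png

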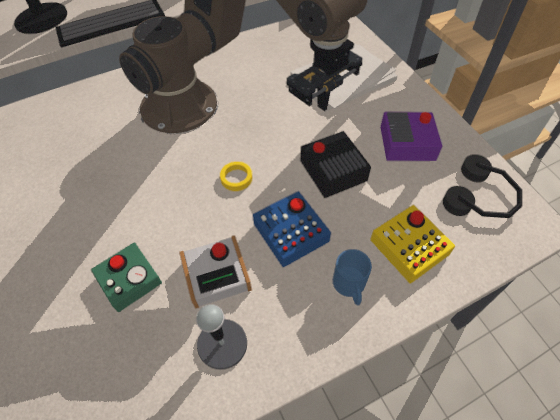

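The amp cap at (287,202) in the wrist view has gone from z 93.2 to 84.1. All three buttons are in by about 9 mm, and the recorder and look-alikes are unchanged. In the scene picture everything is in place and the arm is clear of all objects, so I hand in.

```bash
python3 -c "
from plant import *
print(sign_off())"
```

```text
the job is handed in; nothing more can be done
None
```

I switched on the green preamp, then the blue mixer, then the black amplifier, tapping each button with the shut fingertips. I handed the job in at about 12.8 s with the arm raised clear of everything.

- **Button travel:** The wrist camera showed the caps had sunk 8.9 mm (preamp), 9.1 mm (mixer) and 9.1 mm (amp). The fingertips pushed about 9.5 mm from first touch on each. The force readings between moves stayed under 3 N.
- **Other objects:** The before and after pictures show the recorder's button and both look-alikes' buttons unchanged. The three devices, microphone, mug and tape looked unmoved.
- **Disagreements:** The top and scene views differed by about 8 mm in x on the button centres, because each sees a different side of the caps. I used the wrist camera for aiming instead. Its depth reads about 1 mm high, but that cancels in the before/after differences. In the last top picture the amp's button was not detected, probably hidden by the gripper above it, so the amp check rests on the wrist and scene views. The scene view gave drops of only about 7 to 8 mm for the three caps, still well past the switch-on point.

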